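# Tip the glaze tray and clip the test disc into the inspection stand

### The arm

A 6-joint arm with a two-finger parallel gripper is mounted at the origin on the work surface. World frame = base frame: x ahead of the robot, y to its left, z up, the work surface at z = 0. Lengths are in m, angles in rad, forces in N, time in s.
With the tool pointing down it reaches from about 0.35 to 0.925 m from the base axis. Payload 6.4 kg.
Tool frame: the origin (TCP) lies between the finger pads; the fingertips stand 14 mm ahead of it and the grasp point (between the pads) lies 5 mm behind it; z points along the fingers, x is the direction in which the jaws open and shut, and the axes are right-handed (so a half turn about z gives the same grasp; the last joint's range is limited). The gripper opens to 94 mm and grips with 3 to 60 N. Pads are 16 mm wide; open, the fingers measure 119 mm over their backs; the gripper's body (75 mm by 177 mm) begins 78 mm behind the grasp point.
Start: joints at [-1.394, 0.245, 1.558, -0, 1.339, -0.174], TCP at [0.223, -0.61, 0.219] pointing down, gripper open.
Joint ranges: [-3.13, 3.13], [-1.02, 2.26], [0.13, 2.54], [-0.95, 4.09], [0.21, 2.88], [-2.74, 2.74]. Speed limits (rad/s): [2.57, 2.57, 3.14, 3.14, 3.14, 3.14].

### API

Orientations are given as a unit quaternion [x, y, z, w].
In Python, from rig import r, cams, order gives the robot as it stands. The module is installed in compiled form; this text tells all that it offers.
- The arm moves only by the tool step_arm, never from a script. Its argument "targets" is a list that holds one entry, the list of rows, each a list of 5 numbers: the shift along the tool's x, y, z in units of 30 mm (1.0 is 30 mm), then the turn about the tool's z in units of 6 degrees (1.0 is 6 degrees), then the finger opening in mm, from 0 to 94. A call has 1 to 8 rows; each row shifts and turns the commanded pose from where the row before left it, along the tool's axes as they then stand; what a row does not reach is not made up. A row lasts 1/12 s, in which the tool goes at most 41.7 mm and 7.16 degrees, less where a joint would pass 70% of its speed; a pose out of reach is approached as far as the arm can. A call is refused whole if a number of a shift passes 1 or a number of a turn 1, either way. A call with a gripper value outside its range is refused whole. The fingers move at their own pace and stop on an object; the grip force is fixed at half the most. Time passes only in rows, so rows that do not move let the fingers close. It gives the time, the measured TCP pose, the force and the opening at its end, in the units of the state.
- r.get_obs(): the state, without advancing time (a new reading comes with each control period).
- cams.capture(name): name is "scene" or "top"; returns (picture, depth): 420x560x3 uint8, red, green, blue; 420x560 float32, m along the optical axis (not along the pixel's ray), 0 where there is no reading.
- cams.camera_info(name): a dict with "fx", "fy", "cx", "cy" (pixels), "k1" (the pictures are not rectified: a ray, as slopes to the right and down, at radius r is drawn at 1 + k1 r^2 times it, then the intrinsics apply), "rvec" (rotation vector, rad) and "tvec" (3), from world to camera coordinates, as OpenCV has them. Camera axes: x right, y down, z forward; pixel columns grow to the right and rows downward; lengths in m; the calibration is good to about 2 mm. A picture is of the moment at which its call begins. camera_info takes no time and is no camera call.
- order.close_job(): hands the job in, once; it reports no verdict.
The state is a dict: "time_s": time; "joints": joint angles; "joint_velocities": joint speeds; "joint_torque": joint torques, N m; "ee_pos": TCP position; "eef_rot": TCP orientation; "wrist_force": force on the tool from outside, world axes, zero at the start; "wrist_torque": the same for the moment, N m; "opening": finger opening in m.
Only numpy, scipy, OpenCV 4.12 (cv2) and the standard library are available. Lean on these libraries where they do the work, as an engineer would, in place of code of your own. Each camera call takes 0.05 s, during which the arm holds its last target. There are 200 camera calls.

### The job

Lift the red handle to tip the white tray until the blue glaze disc slides into the pick-up corner at its low end, then lower the tray gently back down without letting it drop. Pick the disc out of that corner and clip it into the inspection stand: hook its edge under the yellow ledge, then lower the other edge so that it lies flat between ledge and ridge, centred across the seat, and let go. Do not disturb the other things on the table.

Things in the scene. Friction and masses are not known exactly. Their poses are not given: they have to be found in the camera images.
- base: Dark steel foot of the tipping tray, fixed to the table, 60 mm wide, 8 mm high, x = -30 to 195 mm. Origin: on the table directly below the tray's hinge; z up, x along the tray from the pick-up corner towards the handle, y across. The hinge axis is horizontal, along y, 40 mm above this origin; a post 18 mm wide carries it.
- tray (a joint): Tilt of the white sheet-metal tray, rad: 0 level (at rest), grows as the handle end is lifted, stop at 0.95. The hinge is free: the 350 g tray falls back if let go. The disc begins to slide at 0.3 to 0.4; held at 0.75 to 0.85 it slides all the way into the corner in about a second, and stays there when the tray is lowered.
- tray_grip (a point): Middle of the tray's handle: a red round bar 10 mm in diameter, 72 mm long, along the base's y, on two rods at its ends, 42 mm clear of the pan. In the base frame when level: x = 220, z = 54 mm. It swings with the tray about the hinge. A bar pinched from above may turn between the fingers, so the gripper may stay upright.
- tray_pan (a point): Point on the pan's floor (base frame, level: x = 100, z = 45 mm). The pan spans x = 28 to 173 mm, is 124 mm wide inside with 22 mm walls, and narrows from x = 86 mm to a mouth 57 mm wide at x = 28 mm. Steel guard wires 4 mm thick, four across and one along, pass 24 mm above the floor, so the disc cannot be taken out here. Moves with the tray.
- tray_corner (a point): Point on the tray floor where the disc's underside centre lies when in the pick-up corner (base frame, level: x = 0, z = 45 mm; moves with the tray). The corner: two 11 mm high walls meeting at 90 degrees at x = -35 mm, on a tongue 28 mm wide. Its sides are open from x = -15 to 28 mm: the disc overhangs by 11 mm each side and is pinched across y, clear below to the foot.
- disc: Blue glazed ceramic disc, 50 mm in diameter, 6 mm thick, 25 g, loose; starts lying on the tray's floor under the guard wires. Origin: centre of its underside; z is its axis.
- stand: Inspection stand, fixed: dark foot 90 x 60 x 8 mm, narrow neck, and a dark wooden seat 28 mm wide (y), its top 45 mm above the table. Origin: centre of the foot on the table; z up. Yellow hooked ledge at its -x end, yellow ridge 3 mm high at its +x end (inner face at x = +27.5 mm, 5 mm wide). The seat is narrower than the disc: fingers pinching the disc across y pass outside.
- stand_seat (a point): Centre of the seat's top face, 45 mm above the stand's origin, axes as the stand: the disc's origin comes here. Between ledge and ridge the disc has 5 mm of play along x.
- stand_lip (a point): Free lower edge of the ledge's lip (stand frame: x = -18.5, z = 58 mm). The lip is 28 mm wide and 4 mm thick, 13 mm clear above the seat, and overhangs the seat by 9 mm; the ledge's upright inner face is at x = -27.5 mm. The lip stops the disc from being put straight down: its -x edge goes under first, tilted, then the +x edge down.
- bowl: Bystander: grey plastic bowl, 110 mm across, 60 mm high. Origin under its centre.
- bottle: Bystander: white bottle with red cap, 60 mm across, 190 mm high. Origin under its centre.
- cup_near: Bystander: terracotta cup, 66 mm across, 70 mm high. Origin under its centre.
- cup_far: Bystander: white cup, 66 mm across, 75 mm high. Origin under its centre.
- jar: Bystander: amber glass jar, 72 mm across, 80 mm high. Origin under its centre.
- bucket: Bystander: white bucket, 130 mm across, 130 mm high. Origin under its centre.
- brush: Bystander: brush lying on the table, handle to its -x.
There are look-alikes about, which are no part of the job. There is more than one size of the disc; the one meant has the size given above.

How it is judged:
By the outcome, as a careful person would: the job done as asked, in the order asked, and still so for the second after the job is handed in, with the robot touching nothing.
It also fails if it takes over 59 s, if anything falls off the work surface, if the arm or the gripper's body presses on something with over 40 N, if the wrist force passes 120 N, or if a joint passes its speed limit or range.

## Working session

There is one attempt and no reset: what is moved stays moved. The work goes in short steps, Python scripts to look and compute and a tool call to move; the robot and the scene stay as the last step left them, time stands still between calls to the robot, and variables do not carry over. Pictures are saved under pics/ and viewed, about 8 in all and at most 12, crops included, and the job is handed in when it is done.

Besides the shell and the picture viewer there is one more tool, called after ">>>" as name(argument=value, ...) on one line, values as JSON. step_arm: Moves the arm, as the interface text tells. Its arguments: {"type":"object","properties":{"targets":{"type":"array","items":{"type":"array","items":{"type":"array","items":{"type":"number"}}}}},"required":["targets"]}

```bash
ls; mkdir -p pics; cat > h.py <<'E'
import numpy as np, cv2
from rig import r, cams, order
def ci(n):
    c=cams.camera_info(n); R,_=cv2.Rodrigues(np.array(c['rvec'],float)); return c,R,np.array(c['tvec'],float).ravel()
def rays(n,uv):
    c,R,t=ci(n); uv=np.atleast_2d(np.array(uv,float)); d=np.stack([(uv[:,0]-c['cx'])/c['fx'],(uv[:,1]-c['cy'])/c['fy']],1)
    s=d.copy()
    for _ in range(20): s=d/(1+c['k1']*(s**2).sum(1,keepdims=True))
    return s,R,t
def plane(n,uv,z):
    s,R,t=rays(n,uv); d=np.c_[s,np.ones(len(s))]@R; o=-R.T@t
    return o+d*((z-o[2])/d[:,2])[:,None]
def pts(n,uv,dep):
    s,R,t=rays(n,uv); return (np.c_[s,np.ones(len(s))]*np.array(dep).reshape(-1,1)-t)@R
def proj(n,P):
    c,R,t=ci(n); q=np.atleast_2d(P)@R.T+t; s=q[:,:2]/q[:,2:]; s=s*(1+c['k1']*(s**2).sum(1,keepdims=True))
    return s*[c['fx'],c['fy']]+[c['cx'],c['cy']]
def snap(n,f):
    im,d=cams.capture(n); np.savez('pics/%s.npz'%f,im=im,d=d); cv2.imwrite('pics/%s.png'%f,im[:,:,::-1]); return im,d
E
python3 - <<'E'
from h import *
for n in('scene','top'):
    snap(n,n+'0'); c,R,t=ci(n); print(n,c,-R.T@t)
print(r.get_obs())
E
```

```text
pics
scene {'fx': 482.7719123744381, 'fy': 482.7719123744381, 'cx': 279.76616406667983, 'cy': 209.3437978406961, 'k1': 0.0560918373117674, 'rvec': array([ 1.91114121,  1.8996793 , -0.53876501]), 'tvec': array([ 0.01825556, -0.41545511,  1.67636659])} [ 1.23694807 -0.03012235  1.20506981]
top {'fx': 420.86551739969013, 'fy': 420.86551739969013, 'cx': 278.1083712772229, 'cy': 205.8174417378153, 'k1': 0.019990778053774153, 'rvec': array([ 2.13691345, -2.13741092,  0.15877307]), 'tvec': array([0.00908313, 0.53120179, 0.93689912])} [0.37967727 0.00193405 1.00790835]
{'time_s': 0.1, 'joints': array([-1.39412060e+00,  2.45757347e-01,  1.55882664e+00, -3.98813663e-05,
        1.33870288e+00, -1.74108630e-01]), 'joint_velocities': array([ 2.27602130e-03, -1.28810462e-03, -2.75974560e-03, -6.51511254e-05,
        3.18457129e-04, -2.58226014e-03]), 'joint_torque': array([-8.47526917e-04, -4.16913664e+01, -3.15525949e+01,  6.86865533e-02,
        3.09576408e-02, -5.53232042e-05]), 'ee_pos': array([ 0.2232647 , -0.60992694,  0.21848234]), 'eef_rot': array([ 8.19646932e-01, -5.72868388e-01, -6.13461405e-04, -5.84485016e-04]), 'wrist_force': array([-0.87185728, -0.19160133,  0.17180844]), 'wrist_torque': array([ 0.07617242, -0.00111926, -0.02633305]), 'opening': 0.09451597977546876}
```

View pics/top0.png

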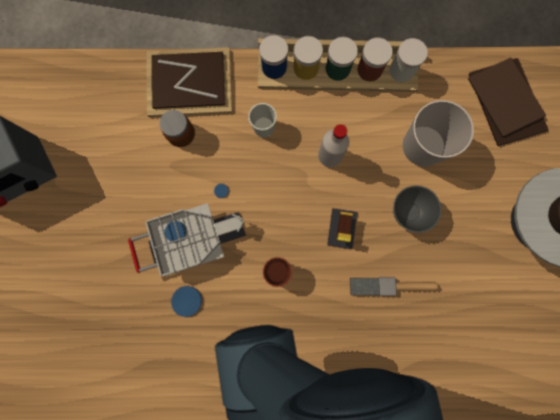

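View pics/scene0.png

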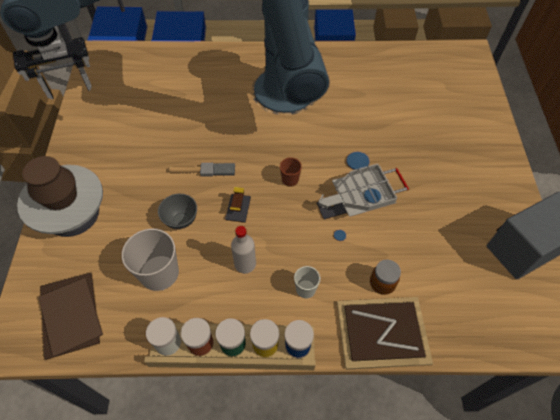

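Top view: blue discs at (222,190) (small), (175,232) (under the tray's wires) and (187,301) (large). The red handle is at (135,255), the tray corner near (235,228) and the stand at (343,229). In the scene view they are at (340,235), (372,197), (358,160), (402,180), (333,205) and (238,205). Next I'll measure and take a close crop.

```bash
python3 - <<'E'
from h import *
Z={n:np.load('pics/%s0.npz'%n) for n in('scene','top')}
def comps(n,m,amin=15):
    k,l,s,c=cv2.connectedComponentsWithStats(m.astype(np.uint8)); return [(l==i,s[i,4],c[i]) for i in range(1,k) if s[i,4]>=amin]
for n in Z:
    im=Z[n]['im']; d=Z[n]['d']; H=cv2.cvtColor(im,cv2.COLOR_RGB2HSV); h,s,v=[H[...,i].astype(int) for i in range(3)]
    roi=np.zeros(h.shape,bool)
    if n=='top': roi[150:330,100:380]=1
    else: roi[130:260,200:430]=1
    for name,m,z in (('blue',(h>95)&(h<125)&(s>110)&(v>50),.006),('red',((h<6)|(h>174))&(s>170)&(v>90),.054),('yel',(h>20)&(h<32)&(s>170)&(v>120),.055)):
        for M,a,c in comps(n,m&roi):
            ys,xs=np.nonzero(M); rect=cv2.minAreaRect(np.c_[xs,ys].astype(np.float32)); b=cv2.boxPoints(rect)
            P=plane(n,b,z); dd=d[M]; Q=pts(n,np.c_[xs,ys][dd>0],dd[dd>0])
            print(n,name,a,c.round(1),'c@z',plane(n,[c],z)[0].round(4),'sides',np.linalg.norm(P[1]-P[0]).round(3),np.linalg.norm(P[2]-P[1]).round(3),'depth med',np.median(Q,0).round(4) if len(Q) else None)
    a,b=((215,195,120,100) if 0 else (0,0,0,0)) if 0 else (None,None,None,None) if 0 else (0,0,0,0)if 0 else (0,0,0,0) if 0 else (0,0,0,0),0
t=cv2.resize(Z['top']['im'][180:320,110:370],None,fx=3,fy=3,interpolation=cv2.INTER_CUBIC)
cv2.imwrite('pics/crop_top.png',t[:,:,::-1])
t=cv2.resize(Z['scene']['im'][130:250,210:420],None,fx=3.8,fy=3.8,interpolation=cv2.INTER_CUBIC)
cv2.imwrite('pics/crop_scene.png',t[:,:,::-1])
E
```

```text
scene blue 237 [357.1 159.9] c@z [0.3125 0.2206 0.006 ] sides 0.06 0.055 depth med [0.3138 0.2196 0.0084]
scene blue 54 [368.3 196.4] c@z [0.4487 0.2415 0.006 ] sides 0.017 0.04 depth med [0.478  0.231  0.0499]
scene blue 39 [376.3 194.1] c@z [0.4406 0.266  0.006 ] sides 0.015 0.037 depth med [0.4699 0.2551 0.0507]
scene blue 73 [339.5 234.9] c@z [0.5787 0.1468 0.006 ] sides 0.026 0.026 depth med [0.5785 0.1475 0.004 ]
scene red 44 [401.4 178.3] c@z [0.4177 0.3332 0.054 ] sides 0.007 0.072 depth med [0.4224 0.3329 0.0577]
scene red 86 [240.5 230.7] c@z [ 0.5905 -0.1295  0.054 ] sides 0.025 0.031 depth med [ 0.6664 -0.1171  0.1899]
scene yel 45 [238.2 189.2] c@z [ 0.4543 -0.141   0.055 ] sides 0.026 0.014 depth med [ 0.4592 -0.141   0.0623]
scene yel 16 [234.8 208.3] c@z [ 0.519  -0.1482  0.055 ] sides 0.005 0.026 depth med [ 0.5143 -0.1483  0.0479]
top blue 91 [220.9 190.5] c@z [0.5746 0.148  0.006 ] sides 0.024 0.022 depth med [0.5756 0.1483 0.0041]
top blue 58 [181.1 229.3] c@z [0.4801 0.2411 0.006 ] sides 0.012 0.032 depth med [0.4762 0.2304 0.0508]
top blue 105 [170.6 232. ] c@z [0.4737 0.2658 0.006 ] sides 0.02 0.036 depth med [0.4691 0.2542 0.0505]
top blue 581 [186.1 300.9] c@z [0.313  0.2232 0.006 ] sides 0.061 0.059 depth med [0.313  0.2225 0.0078]
top red 109 [133.7 255.3] c@z [0.4166 0.3342 0.054 ] sides 0.008 0.076 depth med [0.4171 0.3326 0.0581]
top yel 75 [343.9 237.2] c@z [ 0.4572 -0.1399  0.055 ] sides 0.029 0.014 depth med [ 0.457  -0.1392  0.0612]
```

View pics/crop_top.png

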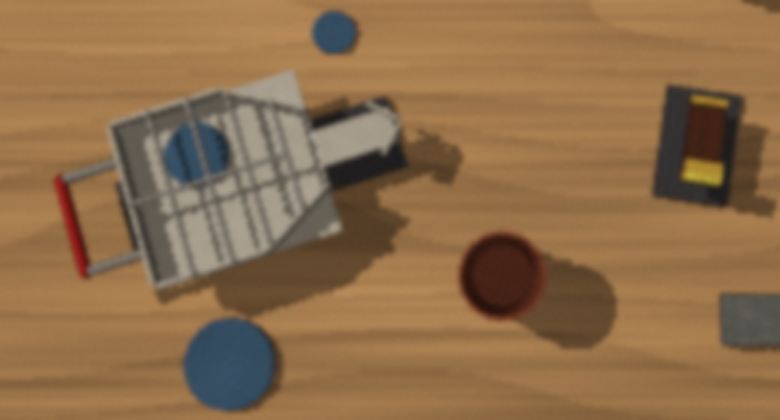

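View pics/crop_scene.png

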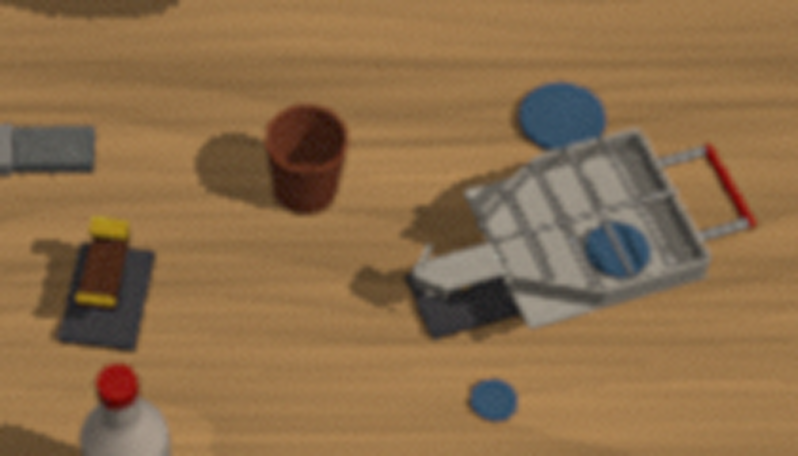

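The wanted disc is the one under the wires, at (175,232): its depth height is 0.050 and it is about 50 mm across. (222,190) is 24 mm, and (187,301) is 60 mm and on the table, so both are look-alikes. Next I'll fit the tray and stand axes.

```bash
python3 - <<'E'
from h import *
Z={n:np.load('pics/%s0.npz'%n) for n in('scene','top')}
for n in Z:
    im=Z[n]['im']; H=cv2.cvtColor(im,cv2.COLOR_RGB2HSV); h,s,v=[H[...,i].astype(int) for i in range(3)]
    d=Z[n]['d'];yy,xx=np.mgrid[:420,:560]; P=pts(n,np.c_[xx.ravel(),yy.ravel()],d.ravel()).reshape(420,560,3)
    ok=d>0
    def box(x0,x1,y0,y1): return ok&(P[...,0]>x0)&(P[...,0]<x1)&(P[...,1]>y0)&(P[...,1]<y1)
    # bar
    m=(((h<6)|(h>174))&(s>150)&(v>70))&box(.36,.47,.29,.37)
    ys,xs=np.nonzero(m); q=plane(n,np.c_[xs,ys],.057)[:,:2]; vx,vy,cx,cy=cv2.fitLine(q.astype(np.float32),cv2.DIST_L2,0,.01,.01).ravel()
    e=(q-[cx,cy])@[vx,vy]; print(n,'bar mid',np.array([cx,cy])+np.array([vx,vy])*(e.min()+e.max())/2,'len',np.ptp(e),'dir deg',np.degrees(np.arctan2(vy,vx)))
    # tray top points: z>.04 in tray region
    m=box(.36,.6,.06,.31)&(P[...,2]>.038)&(P[...,2]<.085)&(s<70)
    q=P[m][:,:2]; r_=cv2.minAreaRect(q.astype(np.float32)); print('  tray rect',r_)
    # foot dark
    for nm,b,z in (('stand foot',box(.40,.56,-.22,-.08),.008),):
        m=b&(v<75)&(P[...,2]<.02)|b&(P[...,2]>.03)
        m=b&(((v<80)&(s<110))|(P[...,2]>.04)) if n=='top' else b&(v<80)&(s<110)
        m=cv2.morphologyEx(m.astype(np.uint8),cv2.MORPH_OPEN,np.ones((3,3)))
        c=max(cv2.findContours(m,cv2.RETR_EXTERNAL,cv2.CHAIN_APPROX_NONE)[0],key=cv2.contourArea)[:,0]
        g=plane(n,c,z)[:,:2]; print('  ',nm,cv2.minAreaRect((g*1000).astype(np.float32)))
    for nm,lo,hi,zz in (('ledge',.43,.485,.062),('ridge',.49,.55,.048)):
        m=(h>18)&(h<34)&(s>120)&(v>80)&box(lo,hi,-.18,-.1)
        ys,xs=np.nonzero(m); g=plane(n,np.c_[xs,ys],zz)[:,:2]*1000
        print('  ',nm,len(xs),cv2.minAreaRect(g.astype(np.float32)),'depth z',np.percentile(P[m][:,2],[10,50,90]).round(4) if len(xs) else '')
    # corner tongue tip
    m=box(.4,.58,.06,.16)&(P[...,2]>.04)&(P[...,2]<.07)&(s<80)&(v>110)
    ys,xs=np.nonzero(m); print('  tongue',len(xs),P[m][:,:2].mean(0),'ymin pt',P[m][np.argmin(P[m][:,1])])
    g=P[m][:,:2]; print('   rect',cv2.minAreaRect((g*1000).astype(np.float32)))
E
```

```text
scene bar mid [0.42013117 0.33235137] len 0.07142666261449773 dir deg 18.308731
  tray rect ((0.46101588010787964, 0.20391392707824707), (0.13467559218406677, 0.24655325710773468), 18.04754066467285)
   stand foot ((486.841552734375, -145.16334533691406), (58.59413146972656, 88.88218688964844), 81.46136474609375)
   ledge 52 ((460.8046875, -139.83811950683594), (29.570682525634766, 16.768436431884766), 78.41947937011719) depth z [0.0582 0.0621 0.0647]
   ridge 31 ((515.2391357421875, -148.3289337158203), (28.51403045654297, 9.975454330444336), 89.70915222167969) depth z [0.0432 0.0474 0.0496]
  tongue 264 [0.47428128 0.13288353] ymin pt [0.49741154 0.08913099 0.05755059]
   rect ((461.1871337890625, 124.36886596679688), (102.20358276367188, 70.5532455444336), 0.06130041554570198)
top bar mid [0.41750034 0.33343855] len 0.07537818435320662 dir deg 17.88288
  tray rect ((0.45914191007614136, 0.2063755840063095), (0.12919174134731293, 0.2407350391149521), 18.357017517089844)
   stand foot ((482.039306640625, -143.11029052734375), (58.88595199584961, 87.66790771484375), 80.84457397460938)
   ledge 105 ((456.955078125, -138.41200256347656), (29.60958480834961, 17.526798248291016), 81.81539154052734) depth z [0.0456 0.0608 0.0631]
   ridge 37 ((512.1775512695312, -147.1529998779297), (27.52353286743164, 6.958175182342529), 89.9655990600586) depth z [0.0432 0.0472 0.0494]
  tongue 457 [0.47666757 0.13037949] ymin pt [0.49261287 0.08949317 0.04814373]
   rect ((466.4807434082031, 137.6275634765625), (58.2757568359375, 108.80923461914062), 59.6932373046875)
```

Fit: base x points to 108°, bar at (0.4185, 0.333), corner origin about (0.487, 0.124). The stand is at about (0.484, -0.144) with yaw -8.9°. Now the approach.

>>> step_arm(targets=[[[-0.9, -0.95, 0, 0.33, 40], [-0.95, -0.98, 0, 0, 40], [-0.95, -0.98, 0, 0, 40], [-0.95, -0.98, 0, 0, 40], [-0.95, -0.98, 0, 0, 40], [-0.95, -0.98, 0, 0, 40], [-0.95, -0.98, 0, 0, 40], [-0.95, -0.98, 0, 0, 40]]])

```text
time_s: 0.77
ee_pos: [0.3747, -0.3196, 0.2191]
eef_rot: [0.809, -0.587, -0.0, -0.0]
wrist_force: [1.6, -0.2, -0.0]
opening: 0.0439
```

>>> step_arm(targets=[[[-0.95, -0.98, 0, 0, 40], [-0.95, -0.98, 0, 0, 40], [-0.95, -0.98, 0, 0, 40], [-0.95, -0.98, 0, 0, 40], [-0.95, -0.6, 0, 0, 40], [-0.95, -0.28, 0, 0, 40], [-0.95, -0.28, 0, 0, 40], [-0.95, -0.28, 0, 0, 40]]])

```text
time_s: 1.43
ee_pos: [0.4559, -0.0533, 0.219]
eef_rot: [0.81, -0.587, -0.0, 0.0]
wrist_force: [1.3, 0.1, 0.1]
opening: 0.0401
```

>>> step_arm(targets=[[[-0.95, -0.22, 0, 0, 40], [-0.95, -0.22, 0, 0, 40], [-0.95, -0.22, 0, 0, 40], [-0.95, -0.22, 0, 0, 40], [-0.95, -0.22, 0, 0, 40], [-0.95, -0.22, 0, 0, 40], [-0.95, -0.22, 0, 0, 40], [-0.95, -0.22, 0, 0, 40]]])

```text
time_s: 2.1
ee_pos: [0.4349, 0.1796, 0.2192]
eef_rot: [0.81, -0.587, -0.0, 0.0]
wrist_force: [0.2, -0.0, -0.8]
opening: 0.0399
```

>>> step_arm(targets=[[[-0.9, -0.2, 0, 0, 40], [-0.9, -0.2, 0, 0, 40], [-0.9, -0.2, 0.5, 0, 40], [0, 0, 0.5, 0, 40], [0, 0, 0, 0, 40]]])

```text
time_s: 2.52
ee_pos: [0.425, 0.2612, 0.1861]
eef_rot: [0.81, -0.586, -0.002, 0.003]
wrist_force: [-0.5, -0.5, -0.6]
opening: 0.0398
```

>>> step_arm(targets=[[[-0.8, -0.18, 0.3, 0, 40], [-0.8, -0.18, 0.5, 0, 40], [-0.74, -0.18, 0.5, 0, 40], [0, 0, 0.5, 0, 40], [0, 0, 0, 0, 40]]])

```text
time_s: 2.93
ee_pos: [0.4192, 0.3318, 0.1327]
eef_rot: [0.81, -0.587, -0.001, 0.003]
wrist_force: [-0.0, -0.6, -0.7]
opening: 0.0398
```

```bash
python3 - <<'E'
from h import *
o=r.get_obs(); print(o['ee_pos'],o['joints'],o['time_s'])
a=[]
for n in('scene','top'):
    im,d=snap(n,n+'1'); p=proj(n,o['ee_pos'])[0]; b=proj(n,[.4185,.333,.054])[0]; print(n,p,b)
    x,y=int(b[0]),int(b[1]); a.append(cv2.resize(im[y-45:y+45,x-45:x+45],(390,390),interpolation=cv2.INTER_CUBIC))
cv2.imwrite('pics/c1.png',np.hstack(a)[:,:,::-1])
E
```

```text
[0.41922316 0.33176091 0.13270007] [ 4.57332018e-01  7.72598047e-02  1.91544008e+00 -1.78202684e-04
  1.15484336e+00  1.71127880e+00] 2.9333
scene [407.16276862 162.20696603] [401.36320607 178.5158824 ]
top [121.71218268 252.59167773] [134.24379264 254.48188462]
```

View pics/c1.png

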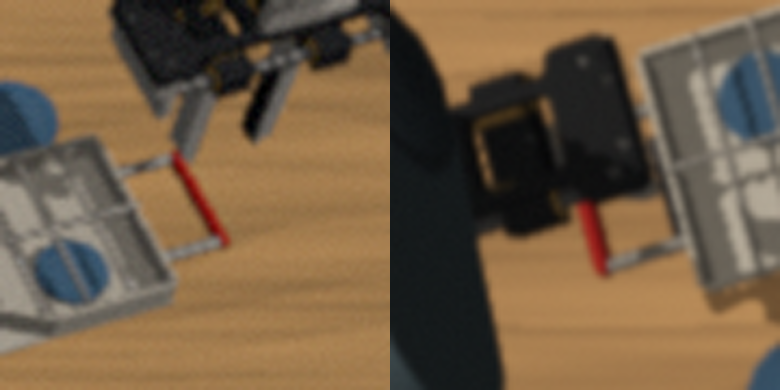

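Scene crop: the fingertips at (190,150) and (255,135) straddle the red bar, whose near end is at (178,155). The midpoint agrees with the projected TCP. Descend, then close.

>>> step_arm(targets=[[[0, 0.05, 0.8, 0, 40], [0, 0, 0.8, 0, 40], [0, 0, 0.7, 0, 40], [0, 0, 0.5, 0, 40], [0, 0, 0, 0, 40], [0, 0, 0, 0, 40]]])

```text
time_s: 3.53
ee_pos: [0.4203, 0.3315, 0.0523]
eef_rot: [0.809, -0.587, 0.0, -0.0]
wrist_force: [-0.2, 0.7, 0.3]
opening: 0.04
```

>>> step_arm(targets=[[[0, 0, 0, 0, 0], [0, 0, 0, 0, 0], [0, 0, 0, 0, 0], [0, 0, 0, 0, 0], [0, 0, 0, 0, 0], [0, 0, 0, 0, 0]]])

```text
time_s: 4.03
ee_pos: [0.4195, 0.3343, 0.0524]
eef_rot: [0.809, -0.588, -0.001, -0.002]
wrist_force: [-3.3, 8.3, 1.7]
opening: 0.0088
```

>>> step_arm(targets=[[[0.03, 0, -0.25, 0, 0], [0.05, 0, -0.365, 0, 0], [0.078, 0, -0.358, 0, 0], [0.078, 0, -0.358, 0, 0], [0.113, 0, -0.35, 0, 0], [0.113, 0, -0.35, 0, 0], [0.148, 0, -0.335, 0, 0], [0.148, 0, -0.335, 0, 0]]])

```text
time_s: 4.7
ee_pos: [0.4261, 0.3144, 0.1346]
eef_rot: [0.809, -0.587, -0.003, -0.004]
wrist_force: [-4.7, 13.6, 3.4]
opening: 0.0091
```

>>> step_arm(targets=[[[0.13, 0, -0.32, 0, 0], [0.15, 0, -0.32, 0, 0], [0.2, 0, -0.3, 0, 0], [0.2, 0, -0.3, 0, 0], [0.24, 0, -0.278, 0, 0], [0.24, 0, -0.278, 0, 0], [0.267, 0, -0.252, 0, 0], [0.267, 0, -0.252, 0, 0]]])

```text
time_s: 5.37
ee_pos: [0.4421, 0.2655, 0.2046]
eef_rot: [0.81, -0.587, -0.003, -0.004]
wrist_force: [-5.3, 9.6, 9.2]
opening: 0.0092
```

>>> step_arm(targets=[[[0, 0, 0, 0, 0], [0, 0, 0, 0, 0], [0, 0, 0, 0, 0], [0, 0, 0, 0, 0], [0, 0, 0, 0, 0], [0, 0, 0, 0, 0], [0, 0, 0, 0, 0], [0, 0, 0, 0, 0]]])

```text
time_s: 6.03
ee_pos: [0.4421, 0.2656, 0.2044]
eef_rot: [0.81, -0.587, -0.002, -0.003]
wrist_force: [-7.5, 9.6, 11.0]
opening: 0.009
```

```bash
python3 - <<'E'
from h import *
o=r.get_obs(); print(o['ee_pos'],o['wrist_force'],o['time_s'])
im,d=snap('scene','s2'); im2,_=snap('top','t2')
a=[cv2.resize(im[150:240,300:420],(480,360)),cv2.resize(im2[190:270,120:260],None,fx=2.2,fy=2.2)]
a[1]=cv2.resize(im2[180:280,150:250],(300,360))
cv2.imwrite('pics/c2.png',np.hstack(a)[:,:,::-1])
E
```

```text
[0.44206324 0.26558631 0.20440092] [-7.52218142  9.63312466 11.04259235] 6.0333
```

View pics/c2.png

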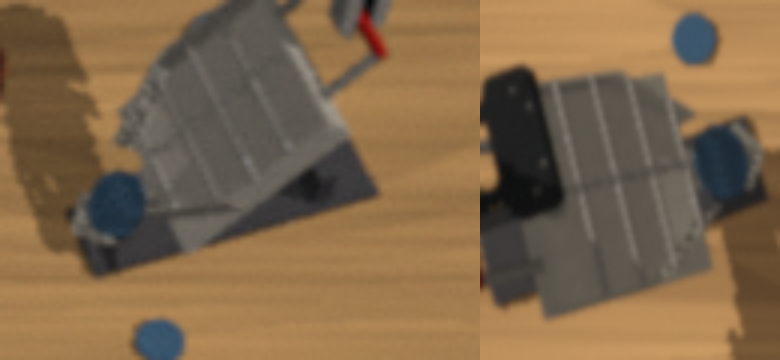

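The disc (scene crop (117,203), top crop (725,160)) is in the corner at a tilt of about 0.79. Lower along the arc, slowly at the end.

>>> step_arm(targets=[[[-0.267, 0, 0.252, 0, 0], [-0.267, 0, 0.252, 0, 0], [-0.24, 0, 0.278, 0, 0], [-0.24, 0, 0.278, 0, 0], [-0.21, 0, 0.3, 0, 0], [-0.21, 0, 0.3, 0, 0], [-0.18, 0, 0.32, 0, 0], [-0.18, 0, 0.32, 0, 0]]])

```text
time_s: 6.8
ee_pos: [0.4259, 0.3149, 0.1331]
eef_rot: [0.81, -0.587, -0.0, -0.002]
wrist_force: [0.9, 4.0, 0.3]
opening: 0.0088
```

>>> step_arm(targets=[[[-0.148, 0, 0.335, 0, 0], [-0.148, 0, 0.335, 0, 0], [-0.113, 0, 0.35, 0, 0], [-0.113, 0, 0.35, 0, 0], [-0.07, 0, 0.32, 0, 0], [-0.05, 0, 0.25, 0, 0], [-0.04, 0, 0.2, 0, 0], [0, 0, 0, 0, 0]]])

```text
time_s: 7.47
ee_pos: [0.4199, 0.333, 0.0671]
eef_rot: [0.81, -0.587, 0.0, -0.001]
wrist_force: [2.1, 4.4, -0.5]
opening: 0.0089
```

>>> step_arm(targets=[[[-0.02, 0, 0.12, 0, 0], [-0.01, 0, 0.12, 0, 0], [-0.01, 0, 0.1, 0, 0], [0, 0, 0.08, 0, 0], [0, 0, 0.06, 0, 0], [0, 0, 0, 0, 0]]])

```text
time_s: 7.97
ee_pos: [0.4195, 0.3342, 0.0536]
eef_rot: [0.81, -0.587, 0.0, -0.001]
wrist_force: [3.5, 4.7, -1.3]
opening: 0.0091
```

>>> step_arm(targets=[[[0, 0, 0.04, 0, 0], [0, 0, 0.03, 0, 0], [0, 0, 0, 0, 0]]])

```text
time_s: 8.22
ee_pos: [0.4195, 0.3343, 0.0517]
eef_rot: [0.81, -0.587, 0.0, -0.001]
wrist_force: [2.7, 5.1, -0.7]
opening: 0.0091
```

>>> step_arm(targets=[[[0, 0, 0.0, 0, 12], [0, 0, 0, 0, 16], [0, 0, 0, 0, 24], [0, 0, 0, 0, 40], [0, 0, 0, 0, 40], [0, 0, 0, 0, 40]]])

```text
time_s: 8.72
ee_pos: [0.4189, 0.3336, 0.0516]
eef_rot: [0.81, -0.587, -0.0, 0.0]
wrist_force: [-0.6, -0.2, 0.4]
opening: 0.0382
```

>>> step_arm(targets=[[[0, 0, -0.4, 0, 40], [0, 0, -0.8, 0, 40], [0, 0, -0.9, 0, 40], [0, 0, -0.9, -1, 40], [0, 0, -0.9, -1, 40], [0, 0, -0.5, -1, 40], [0, 0, 0, -1, 50], [0, 0, 0, -1, 60]]])

```text
time_s: 9.38
ee_pos: [0.42, 0.3343, 0.1867]
eef_rot: [0.935, -0.355, 0.001, -0.002]
wrist_force: [-0.0, 0.1, -0.4]
opening: 0.0504
```

>>> step_arm(targets=[[[0, 0, 0, -1, 70], [0, 0, 0, -1, 70], [0, 0, 0, -1, 70], [0, 0, 0, -1, 70], [0, 0, 0, -1, 70], [0, 0, 0, -1, 70], [0, 0, 0, -1, 70], [0, 0, 0, -1, 70]]])

```text
time_s: 10.05
ee_pos: [0.4191, 0.3338, 0.1848]
eef_rot: [0.998, 0.056, 0.0, -0.0]
wrist_force: [0.6, 0.2, -1.0]
opening: 0.0699
```

>>> step_arm(targets=[[[0, 0, 0, -1, 70], [0, 0, 0, -1, 70], [0, 0, 0, 0, 70]]])

```text
time_s: 10.3
ee_pos: [0.4191, 0.3339, 0.1847]
eef_rot: [0.987, 0.158, 0.0, -0.0]
wrist_force: [-0.8, -0.0, -0.3]
opening: 0.0697
```

```bash
python3 - <<'E'
from h import *
for n in('scene','top'):
    im,d=snap(n,n+'3'); H=cv2.cvtColor(im,cv2.COLOR_RGB2HSV); h,s,v=[H[...,i].astype(int) for i in range(3)]
    m=((h>95)&(h<125)&(s>100)&(v>40)).astype(np.uint8)
    for c in cv2.findContours(m,cv2.RETR_EXTERNAL,cv2.CHAIN_APPROX_NONE)[0]:
        if len(c)<15: continue
        g=plane(n,c[:,0],.051)[:,:2]*1000; cc,w=cv2.minAreaRect(g.astype(np.float32))[:2]
        if 0<cc[1]<200: 
            mm=np.zeros_like(m); cv2.drawContours(mm,[c],-1,1,-1); ys,xs=np.nonzero((mm>0)&(d>0)); 
            print(n,cc,w,cv2.minEnclosingCircle(g.astype(np.float32)),np.median(pts(n,np.c_[xs,ys],d[ys,xs]),0).round(4))
o=r.get_obs();print(o['ee_pos'],o['eef_rot'],o['time_s'])
E
```

```text
scene (918.3092041015625, 17.521915435791016) (49.97657775878906, 18.683259963989258) ((910.45849609375, 17.572216033935547), 25.020713806152344) [0.9217 0.0185 0.0556]
scene (603.5189819335938, 140.12643432617188) (24.482053756713867, 25.379281997680664) ((603.5653076171875, 140.123291015625), 14.095742225646973) [0.5786 0.1473 0.0042]
scene (488.06951904296875, 125.65841674804688) (47.38294982910156, 40.49047088623047) ((489.44482421875, 123.32036590576172), 24.294912338256836) [0.4875 0.1246 0.0506]
scene (-240.2894287109375, 181.34185791015625) (142.48947143554688, 92.37897491455078) ((-240.30023193359375, 180.2415008544922), 81.76177978515625) [-0.8203  0.2803 -0.4209]
top (484.775390625, 123.68680572509766) (44.48189163208008, 41.68042755126953) ((483.9786376953125, 125.56885528564453), 23.505098342895508) [0.4853 0.1239 0.0506]
top (565.7444458007812, 141.18490600585938) (26.034875869750977, 23.184309005737305) ((565.7445068359375, 141.17868041992188), 13.226174354553223) [0.5742 0.1482 0.0035]
[0.41915551 0.33389483 0.18448007] [ 9.87731019e-01  1.56164337e-01  3.55274432e-04 -8.63489547e-05] 10.4
```

>>> step_arm(targets=[[[0, 0.7, 0, 0, 74], [0, 1, 0, 0, 74], [0, 1, 0, 0, 74], [0, 1, 0, 0, 74], [0, 1, 0, 0, 74], [0, 1, 0, 0, 74], [0, 1, 0, 0, 74], [0, 0.6, 0, 0, 74]]])

```text
time_s: 11.07
ee_pos: [0.4879, 0.1234, 0.1843]
eef_rot: [0.988, 0.155, 0.0, 0.0]
wrist_force: [-0.2, -1.3, -0.1]
opening: 0.074
```

>>> step_arm(targets=[[[0, 0, 0, 0, 74], [0, 0, 0, 0, 74]]])

```text
time_s: 11.23
ee_pos: [0.4873, 0.1253, 0.1841]
eef_rot: [0.988, 0.156, 0.0, -0.0]
wrist_force: [-0.1, 0.0, 0.5]
opening: 0.0742
```

>>> step_arm(targets=[[[0, 0.03, 0.7, 0, 74], [0, 0, 0.9, 0, 74], [0, 0, 0.9, 0, 74], [0, 0, 0.9, 0, 74], [0, 0, 0.7, 0, 74], [0, 0, 0.4, 0, 74], [0, 0, 0.2, 0, 74], [0, 0, 0, 0, 74]]])

```text
time_s: 11.9
ee_pos: [0.4866, 0.1255, 0.042]
eef_rot: [0.987, 0.158, -0.001, -0.0]
wrist_force: [0.3, 0.2, 0.5]
opening: 0.074
```

```bash
python3 - <<'E'
from h import *
o=r.get_obs();print(o['ee_pos'],o['wrist_force'])
a=[]
for n in('scene','top'):
    im,d=snap(n,n+'4'); b=proj(n,[.487,.124,.05])[0]; x,y=int(b[0]),int(b[1]); a.append(cv2.resize(im[y-40:y+40,x-40:x+40],(390,390),interpolation=cv2.INTER_CUBIC))
cv2.imwrite('pics/c4.png',np.hstack(a)[:,:,::-1])
E
```

```text
[0.48664366 0.12551077 0.0419979 ] [0.32677759 0.15607513 0.52841282]
```

View pics/c4.png

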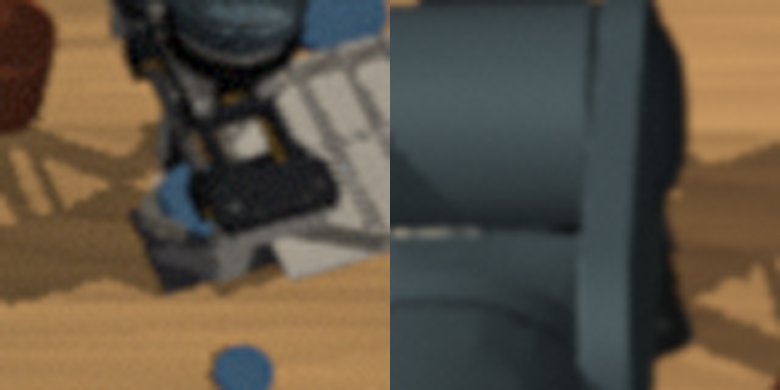

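The gripper sits over the disc (blue at (180,200) in the scene crop) with no contact force. Close and lift.

>>> step_arm(targets=[[[0, 0.03, 0, 0, 48], [0, 0, 0, 0, 40], [0, 0, 0, 0, 40], [0, 0, 0, 0, 40], [0, 0, 0, 0, 40], [0, 0, 0, 0, 40]]])

```text
time_s: 12.5
ee_pos: [0.4874, 0.124, 0.0432]
eef_rot: [0.988, 0.157, -0.001, -0.0]
wrist_force: [-4.9, 0.3, 5.6]
opening: 0.0492
```

>>> step_arm(targets=[[[0, 0, -0.3, 0, 40], [0, 0, -0.7, 0, 40], [0, 0, -0.9, 0, 40], [0, 0, -0.9, 0, 40], [0, 0, -0.9, 0, 40], [0, 0, -0.6, 0, 40], [0, 0, -0.3, 0, 40], [0, 0, 0, 0, 40]]])

```text
time_s: 13.17
ee_pos: [0.4894, 0.124, 0.1835]
eef_rot: [0.988, 0.157, 0.003, 0.0]
wrist_force: [0.6, 1.0, 0.1]
opening: 0.0489
```

>>> step_arm(targets=[[[-0.2, 0.7, 0, 0, 40], [-0.27, 0.96, 0, 0, 40], [-0.27, 0.96, 0, 0, 40], [-0.27, 0.96, 0, 0, 40], [-0.27, 0.96, 0, 0, 40], [-0.27, 0.96, 0, 0, 40], [-0.27, 0.96, 0, 0, 40], [-0.27, 0.96, 0, 0, 40]]])

```text
time_s: 13.83
ee_pos: [0.4963, -0.1082, 0.1789]
eef_rot: [0.988, 0.157, -0.001, -0.001]
wrist_force: [0.4, 0.1, 0.6]
opening: 0.0491
```

>>> step_arm(targets=[[[-0.27, 0.9, 0, 0, 40], [0, 0, 0, -0.8, 40], [0, 0, 0, -1, 40], [0, 0, 0, -1, 40], [0, 0, 0, -1, 40], [0, 0, 0, -1, 40], [0, 0, 0, -1, 40], [0, 0, 0, -1, 40]]])

```text
time_s: 14.5
ee_pos: [0.4972, -0.1349, 0.1788]
eef_rot: [0.869, 0.494, -0.001, -0.001]
wrist_force: [-0.2, -0.2, -0.8]
opening: 0.0486
```

>>> step_arm(targets=[[[0, 0, 0, -1, 40], [0, 0, 0, -1, 40], [0, 0, 0, -1, 40], [0, 0, 0, -0.7, 40], [0, 0, 0, 0, 40], [0, 0, 0, 0, 40]]])

```text
time_s: 15.0
ee_pos: [0.4974, -0.1349, 0.1794]
eef_rot: [0.76, 0.649, -0.0, -0.001]
wrist_force: [-0.5, -0.4, -0.6]
opening: 0.0492
```

```bash
python3 - <<'E'
from h import *
o=r.get_obs();print(o['ee_pos'],o['eef_rot'],o['wrist_force'],o['opening'],o['time_s'])
q=o['eef_rot'];a=2*np.degrees(np.arctan2(q[1],q[0]));print('yaw',a)
A=[]
zc=o['ee_pos'][2]+.005
for n in('scene','top'):
    im,d=snap(n,n+'5'); H=cv2.cvtColor(im,cv2.COLOR_RGB2HSV); h,s,v=[H[...,i].astype(int) for i in range(3)]
    b=proj(n,[*o['ee_pos'][:2],zc])[0]; x,y=int(b[0]),int(b[1]); print(n,b)
    m=((h>95)&(h<125)&(s>90)&(v>40)).astype(np.uint8); k=np.zeros_like(m); k[y-50:y+50,x-50:x+50]=1; ys,xs=np.nonzero(m*k)
    if len(xs): print(len(xs),xs.min(),xs.max(),ys.min(),ys.max(), (pts(n,np.c_[xs,ys],d[ys,xs])[d[ys,xs]>0]).mean(0))
    A.append(cv2.resize(im[y-45:y+45,x-45:x+45],(390,390),interpolation=cv2.INTER_CUBIC))
cv2.imwrite('pics/c5.png',np.hstack(A)[:,:,::-1])
E
```

```text
[ 0.49741612 -0.13494435  0.17935398] [ 7.60390590e-01  6.49465072e-01 -4.18586945e-04 -1.04679457e-03] [-0.52768864 -0.37261491 -0.56197287] 0.04917620528921024 15.0
yaw 81.00262769098507
scene [236.41047336 174.93145191]
197 227 243 168 181 [ 0.49867974 -0.13733663  0.18767841]
top [350.51573012 211.45769741]
1 346 346 206 206 [ 0.50771729 -0.12572097  0.18822281]
```

View pics/c5.png

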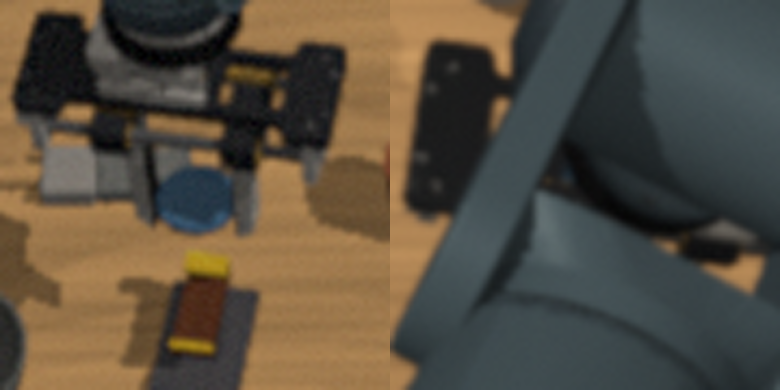

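The disc is held flat between the fingers (scene crop (195,198)) and the stand is below it, yellow ledge at (207,264) and ridge at (192,346). Align and lower partway.

>>> step_arm(targets=[[[-0.18, 0.09, 0.5, 0, 40], [-0.18, 0.09, 0.9, 0, 40], [0, 0, 0.9, 0, 40], [0, 0, 0.8, 0, 40], [0, 0, 0.5, 0, 40], [0, 0, 0.25, 0, 40], [0, 0, 0, 0, 40], [0, 0, 0, 0, 40]]])

```text
time_s: 15.77
ee_pos: [0.502, -0.1469, 0.0656]
eef_rot: [0.76, 0.65, 0.0, 0.0]
wrist_force: [0.5, 0.1, 0.3]
opening: 0.0487
```

```bash
cat > meas.py <<'E'
from h import *
import sys
def go(tag,zt,save=None):
    o=r.get_obs(); q=o['eef_rot']; print(o['ee_pos'].round(4),'yaw',2*np.degrees(np.arctan2(q[1],q[0])).round(2),o['wrist_force'].round(1),o['opening'].round(4),o['time_s'])
    n='scene'; im,d=snap(n,tag); H=cv2.cvtColor(im,cv2.COLOR_RGB2HSV); h,s,v=[H[...,i].astype(int) for i in range(3)]
    roi=np.zeros(h.shape,bool); roi[165:235,200:275]=1
    ux=np.array([.9880,-.1547]);uy=np.array([.1547,.9880])
    def rep(nm,m,z):
        m=(m&roi).astype(np.uint8); cs=cv2.findContours(m,cv2.RETR_EXTERNAL,cv2.CHAIN_APPROX_NONE)[0]
        for c in cs:
            if cv2.contourArea(c)<8: continue
            g=plane(n,c[:,0],z)[:,:2]*1000; a=g@ux;b=g@uy
            print(nm,'A',cv2.contourArea(c),'px',c[:,0].min(0),c[:,0].max(0),'along',a.min().round(1),a.max().round(1),'across',b.min().round(1),b.max().round(1),'mid',((b.min()+b.max())/2).round(1))
    rep('disc',(h>95)&(h<125)&(s>90)&(v>40),zt)
    rep('yellow',(h>18)&(h<34)&(s>120)&(v>80),.062)
    rep('yellow@48',(h>18)&(h<34)&(s>120)&(v>80),.048)
    print('tcp along/across',(o['ee_pos'][:2]*1000)@ux,(o['ee_pos'][:2]*1000)@uy)
    x,y=int(238),int(198); cv2.imwrite('pics/c_%s.png'%tag,cv2.resize(im[y-40:y+40,x-50:x+50],(700,560),interpolation=cv2.INTER_CUBIC)[:,:,::-1])
E
python3 -c "
from meas import go
from h import r
go('s6',r.get_obs()['ee_pos'][2]+.0078)"
```

```text
Traceback (most recent call last):
  File "meas.py", line 4, in go
    o=r.get_obs(); q=o['eef_rot']; print(o['ee_pos'].round(4),'yaw',2*np.degrees(np.arctan2(q[1],q[0])).round(2),o['wrist_force'].round(1),o['opening'].round(4),o['time_s'])
                                                                                                                                           ^^^^^^^^^^^^^^^^^^
AttributeError: 'float' object has no attribute 'round'
```

```bash
sed -i "s/o\['opening'\].round(4)/o['opening']/" meas.py
python3 -c "
from meas import go
from h import r
go('s6',r.get_obs()['ee_pos'][2]+.0078)"
```

```text
[ 0.502  -0.1469  0.0656] yaw 81.1 [0.5 0.1 0.3] 0.048657587869673995 15.7667
disc A 156.5 px [226 193] [242 206] along 496.3 540.9 across -92.7 -46.1 mid -69.4
yellow A 13.0 px [230 208] [240 210] along 537.1 545.2 across -78.1 -49.9 mid -64.0
yellow@48 A 13.0 px [230 208] [240 210] along 528.7 536.9 across -81.0 -52.5 mid -66.8
tcp along/across 518.6836342529666 -67.45207464080006
```

View pics/c_s6.png

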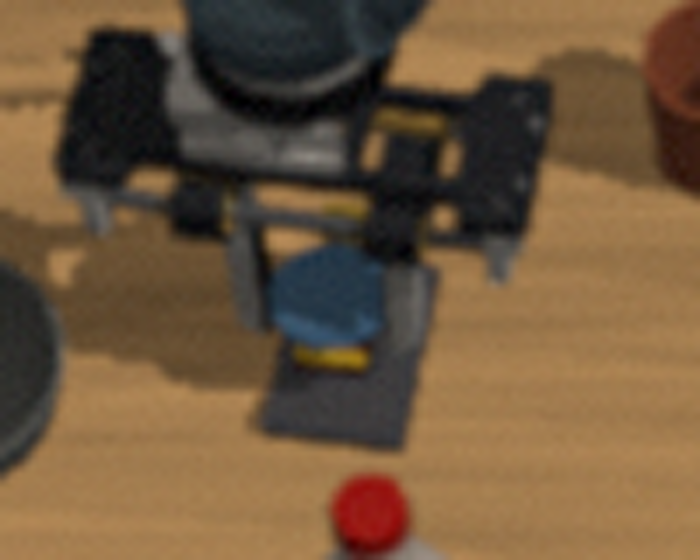

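Disc and ridge are both visible (crop (327,295) and (332,357)), and the disc sits 1–2.5 mm to the -y side. I'll shift it, lower to 5 mm above the seat, then slide it under the lip.

>>> step_arm(targets=[[[0.057, 0, 0.2, 0, 40], [0, 0, 0.2, 0, 40], [0, 0, 0.1, 0, 40], [0, 0, 0.06, 0, 40], [0, 0, 0, 0, 40], [0, 0, 0, 0, 40]]])

```text
time_s: 16.32
ee_pos: [0.502, -0.145, 0.0484]
eef_rot: [0.76, 0.65, -0.0, -0.0]
wrist_force: [0.1, 0.0, -0.2]
opening: 0.0489
```

>>> step_arm(targets=[[[0, -0.1, 0, 0, 40], [0, -0.1, 0, 0, 40], [0, -0.1, 0, 0, 40], [0, 0, 0, 0, 40]]])

```text
time_s: 16.65
ee_pos: [0.4925, -0.1435, 0.0484]
eef_rot: [0.76, 0.65, -0.0, -0.0]
wrist_force: [-0.2, 0.0, -0.0]
opening: 0.0486
```

>>> step_arm(targets=[[[0, -0.06, 0, 0, 40], [0, -0.06, 0, 0, 40], [0, -0.06, 0, 0, 40], [0, 0, 0, 0, 40]]])

```text
time_s: 16.98
ee_pos: [0.4874, -0.1427, 0.0484]
eef_rot: [0.76, 0.65, -0.0, -0.0]
wrist_force: [-0.1, 0.7, 0.0]
opening: 0.049
```

```bash
python3 -c "
from meas import go
from h import r
go('s7',r.get_obs()['ee_pos'][2]+.0078)"
```

```text
[ 0.4874 -0.1427  0.0484] yaw 81.12 [-0.1  0.7  0. ] 0.0489562309754622 16.9833
disc A 149.0 px [229 193] [244 205] along 484.0 526.4 across -89.5 -44.3 mid -66.9
yellow A 19.0 px [230 207] [240 210] along 535.1 544.4 across -78.7 -49.9 mid -64.3
yellow@48 A 19.0 px [230 207] [240 210] along 526.7 536.0 across -81.7 -52.5 mid -67.1
tcp along/across 503.66857821912714 -65.6123109806963
```

Across: disc -66.9, ridge -67.1, so it is centred. Nudge a little further under the lip, then lower.

>>> step_arm(targets=[[[0, -0.07, 0, 0, 40], [0, 0, 0.06, 0, 40], [0, 0, 0.06, 0, 40], [0, 0, 0.04, 0, 40], [0, 0, 0, 0, 40]]])

```text
time_s: 17.45
ee_pos: [0.4856, -0.1425, 0.0434]
eef_rot: [0.76, 0.65, -0.0, -0.0]
wrist_force: [-1.1, -0.3, -0.1]
opening: 0.0487
```

```bash
python3 -c "
from meas import go
from h import r
go('s8',r.get_obs()['ee_pos'][2]+.0078)"
```

```text
[ 0.4856 -0.1425  0.0434] yaw 81.12 [-1.1 -0.3 -0.1] 0.048684127238153636 17.45
disc A 153.5 px [229 193] [244 206] along 481.2 525.4 across -90.6 -44.5 mid -67.6
yellow A 18.0 px [230 207] [240 210] along 535.6 544.4 across -78.7 -49.9 mid -64.3
yellow@48 A 18.0 px [230 207] [240 210] along 527.1 536.0 across -81.7 -52.5 mid -67.1
tcp along/across 501.85693309908754 -65.65471340582752
```

View pics/c_s8.png

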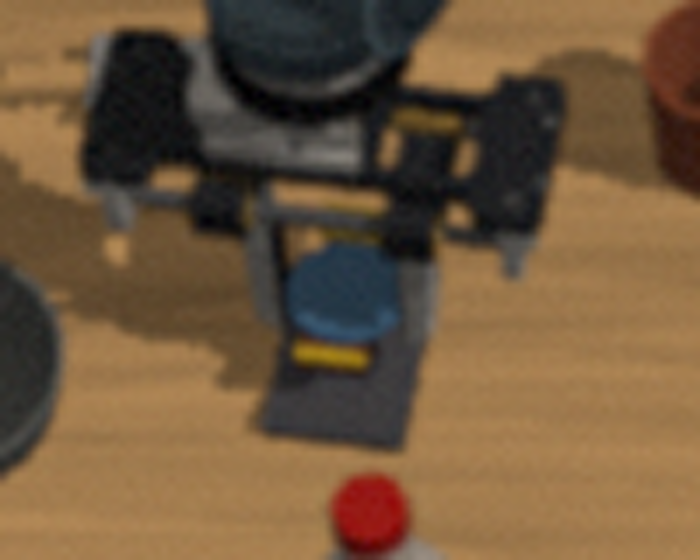

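>>> step_arm(targets=[[[0, 0, 0.03, 0, 40], [0, 0, 0.02, 0, 40], [0, 0, 0, 0, 40]]])

```text
time_s: 17.75
ee_pos: [0.4861, -0.1427, 0.0432]
eef_rot: [0.76, 0.65, -0.0, 0.0]
wrist_force: [-1.8, 1.8, 6.4]
opening: 0.049
```

Seat contact of 6 N at TCP z = 0.0432, exactly the height at which the disc was gripped. Release gradually.

>>> step_arm(targets=[[[0, 0, 0, 0, 50], [0, 0, 0, 0, 52], [0, 0, 0, 0, 56], [0, 0, 0, 0, 62], [0, 0, 0, 0, 70], [0, 0, 0, 0, 74], [0, 0, 0, 0, 74], [0, 0, 0, 0, 74]]])

```text
time_s: 18.42
ee_pos: [0.4857, -0.1425, 0.0421]
eef_rot: [0.76, 0.65, -0.0, -0.0]
wrist_force: [-0.3, 0.4, 0.1]
opening: 0.0737
```

>>> step_arm(targets=[[[0, 0, -0.2, 0, 74], [0, 0, -0.5, 0, 74], [0, 0, -0.9, 0, 74], [0, 0, -0.9, 0, 74], [0, 0, -0.9, 0, 74], [0, 0, -0.9, 0, 74], [0, 0, -0.9, 0, 74], [0, 0, 0, 0, 74]]])

```text
time_s: 19.08
ee_pos: [0.4887, -0.1441, 0.2049]
eef_rot: [0.76, 0.65, 0.002, 0.005]
wrist_force: [0.3, -1.2, 0.6]
opening: 0.0738
```

>>> step_arm(targets=[[[-0.9, 0, 0, 0, 74], [-0.9, 0, 0, 0, 74], [-0.9, 0, 0, 0, 74], [-0.9, 0, 0, 0, 74], [-0.9, 0, 0, 0, 74], [-0.9, 0, 0, 0, 74], [-0.9, 0, 0, 0, 74], [0, 0, 0, 0, 74]]])

```text
time_s: 19.75
ee_pos: [0.4555, -0.3329, 0.1978]
eef_rot: [0.761, 0.649, -0.001, 0.0]
wrist_force: [-0.6, 0.5, -0.1]
opening: 0.0739
```

```bash
python3 - <<'E'
from meas import *
go('s9',.051)
im,d=snap('top','t9'); H=cv2.cvtColor(im,cv2.COLOR_RGB2HSV); h,s,v=[H[...,i].astype(int) for i in range(3)]
ux=np.array([.9880,-.1547]);uy=np.array([.1547,.9880])
for nm,m,z in(('disc',(h>95)&(h<125)&(s>90)&(v>40),.051),('yel',(h>18)&(h<34)&(s>120)&(v>80),.05)):
    for c in cv2.findContours(m.astype(np.uint8),cv2.RETR_EXTERNAL,cv2.CHAIN_APPROX_NONE)[0]:
        if cv2.contourArea(c)<6 or abs(c[:,0,0].mean()-343)>25 or abs(c[:,0,1].mean()-228)>25: continue
        g=plane('top',c[:,0],z)[:,:2]*1000;a=g@ux;b=g@uy;print('top',nm,a.min(),a.max(),b.min(),b.max(),(b.min()+b.max())/2)
a=cv2.resize(im[190:270,303:383],(480,480),interpolation=cv2.INTER_CUBIC)
S=np.load('pics/s9.npz'); b=cv2.resize(S['im'][175:235,212:264],(310,480) if 0 else (312,480),interpolation=cv2.INTER_CUBIC)
cv2.imwrite('pics/c9.png',np.hstack([a,b])[:,:,::-1])
# disc flatness from depth
for n,dd,I in(('top',d,im),('scene',S['d'],S['im'])):
    H=cv2.cvtColor(I,cv2.COLOR_RGB2HSV); h,s,v=[H[...,i].astype(int) for i in range(3)]; m=(h>95)&(h<125)&(s>90)&(dd>0); yy,xx=np.nonzero(m); P=pts(n,np.c_[xx,yy],dd[m]); P=P[(abs(P[:,0]-.485)<.035)&(abs(P[:,1]+.144)<.035)&(P[:,2]>.03)]
    a=P[:,:2]@ux*1000; k=np.polyfit(a,P[:,2]*1000,1); print(n,len(P),'z mean',P[:,2].mean()*1000,'slope',k[0])
E
```

```text
[ 0.4555 -0.3329  0.1978] yaw 80.9 [-0.6  0.5 -0.1] 0.07388283410647056 19.75
disc A 161.0 px [230 193] [245 206] along 480.6 525.6 across -87.8 -43.0 mid -65.4
yellow A 17.0 px [230 207] [240 210] along 536.0 544.4 across -78.7 -49.9 mid -64.3
yellow A 47.0 px [233 186] [244 192] along 465.3 484.3 across -83.9 -51.4 mid -67.7
yellow@48 A 17.0 px [230 207] [240 210] along 527.5 536.0 across -81.7 -52.5 mid -67.1
yellow@48 A 47.0 px [233 186] [244 192] along 455.9 475.2 across -86.9 -54.1 mid -70.5
tcp along/across 501.48549854654834 -258.41210400130194
top disc 482.65775810612996 521.8759052636432 -87.74859634406688 -41.56164025006852 -64.6551182970677
top yel 464.9250515915189 481.9146760359022 -82.71792249425745 -52.70190434828343 -67.70991342127044
top yel 525.7326623810178 533.3260843521881 -79.87313854459654 -51.834655750537024 -65.85389714756678
top 287 z mean 50.31011383833878 slope 0.0011021166869236581
scene 182 z mean 50.862560011580314 slope 0.0157946371392611
```

View pics/c9.png

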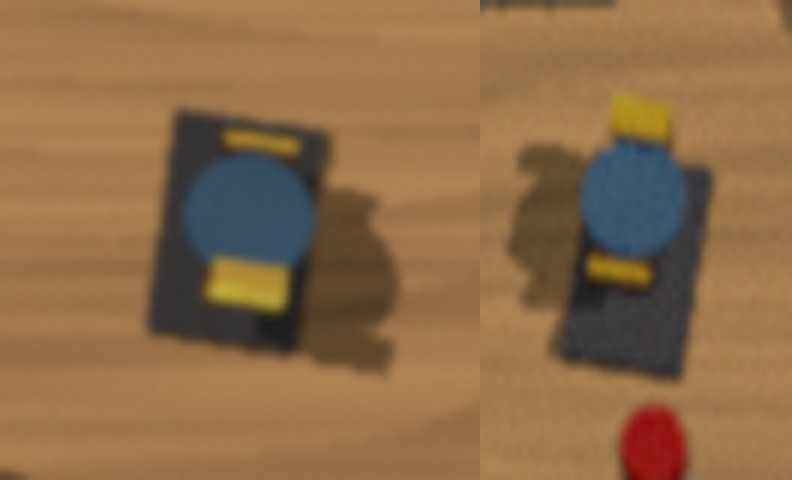

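The disc lies flat (top face at 50.3–50.9 mm, expected 51). Its -x edge is hidden under the lip and it stops short of the ridge. It is about 1.5 mm off centre across, close to measurement error. One last check for anything disturbed, then hand in.

```bash
python3 - <<'E'
from h import *
for a,b in(('top0','t9'),('scene0','s9')):
    A=np.load(f'pics/{a}.npz')['im'].astype(int);B=np.load(f'pics/{b}.npz')['im'].astype(int)
    m=(cv2.GaussianBlur(abs(A-B).max(2).astype(np.float32),(5,5),0)>35).astype(np.uint8)
    k,l,s,c=cv2.connectedComponentsWithStats(m); print(a,[(s[i].tolist()) for i in range(1,k) if s[i,4]>12])
im,d=snap('top','t10'); H=cv2.cvtColor(im,cv2.COLOR_RGB2HSV); m=((H[...,0]<6)|(H[...,0]>174))&(H[...,1]>170)&(H[...,2]>90); ys,xs=np.nonzero(m[235:280,120:145]); print('bar px now',xs.mean()+120,ys.mean()+235,'before 133.7 255.3')
print(order.close_job(), r.get_obs()['time_s'])
E
```

```text
top0 [[136, 159, 424, 261, 43773], [334, 215, 21, 20, 327], [164, 220, 24, 22, 402], [363, 230, 6, 14, 61], [256, 414, 7, 6, 27]]
scene0 [[80, 0, 5, 7, 23], [254, 0, 11, 30, 184], [310, 0, 55, 38, 965], [4, 7, 58, 39, 892], [27, 8, 8, 6, 16], [46, 11, 246, 175, 17154], [294, 19, 77, 86, 3195], [13, 50, 57, 48, 806], [57, 50, 9, 4, 20], [222, 51, 18, 11, 98], [41, 67, 20, 5, 43], [9, 115, 22, 23, 262], [57, 115, 6, 5, 24], [0, 147, 10, 5, 33], [363, 188, 19, 16, 234], [229, 192, 17, 16, 207], [217, 200, 5, 8, 23]]
bar px now 133.59633027522935 255.08256880733944 before 133.7 255.3
the job is handed in; nothing more can be done
the job is handed in; nothing more can be done
```

The disc is clipped into the inspection stand and the job is handed in. I tipped the tray by its handle to about 0.79 rad and the disc slid into the corner. I lowered the tray along its arc while still gripping the handle, then let go. I then pinched the disc across y, slid it under the lip, lowered it between ledge and ridge, released it and moved the arm clear.

**Hooking:** the gripper cannot tilt, so the disc went under the lip level, 5 mm above the seat, rather than tilted. It then came straight down and met the seat with about 6 N.

**Seating:** after release, both cameras show the disc lying flat, with its top face at 50.3–50.9 mm (51 expected). Its -x edge is under the lip and it stops short of the ridge.

**Centring:** across the seat the disc reads about 1.4–1.8 mm towards the stand's +y. That is close to measurement error, so I left it. An earlier reading, while the disc was still gripped, disagreed and put it within 0.5 mm of centre.

**Tray:** the handle is back within 0.3 pixel of its starting position.

**Other objects:** comparing pictures before and after, the separate changes I could place are the disc's old and new positions and shadows at the stand. The arm's own large change region covers part of both pictures, including the bowl and brush, so those are not confirmed. The arm stayed well above them.

The last move ended at 19.75 s, well inside the 59 s limit. The only wrist forces I saw were small, at most about 15 N.

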